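Check the hand brake of a mould trolley

TASK

Check the trolley's hand brake before it goes out: with the backs of the fingers, press the long brake lever in towards the push bar until it comes up firm at its stop, short of the bar, hold it there for about two seconds, then let it spring all the way out again and move clear. Only press the lever from its outer side; do not grip it, force it or reach into the gap behind it, and leave the bar, the short lock lever and the goods on the trolley alone.

Things in the scene. Friction and masses are not known exactly. Their poses are not given: they have to be found in the camera images.
- trolley: Blue tube-framed tray trolley with locked castors, parked ahead of the bench; it does not move. Origin straight below the middle of its push bar, level with the steel deck's top face. x along the deck, away from the bar and the robot; y along the bar to the left; z up. Deck x = 30 to 790 mm. Nothing loose stands on it within 90 mm of the bar.
- bar_mid (a point): Middle of the push bar, on its axis, 190 mm above the deck; axes as trolley. Level tube along y, 26 mm diameter, 33 mm over the rubber grips (y = -200 to -85 and 85 to 210 mm); at y = +-220 mm it bends down into uprights.
- brake_set: Fixed part of the brake, clamped on the bar's left half: collar 44 mm diameter, perch reaching 50 mm ahead of the bar axis, and to its right (y = -4 to -90 mm, x = 14 to 52 mm) a brake cylinder with a black reservoir, top 40 mm above the bar axis. Origin on the bar axis in the collar's middle; axes parallel to the trolley's.
- brake_pivot (a point): Point on the brake lever's upright pivot axis, 45 mm ahead of the bar axis and level with it. Axes as brake_set.
- brake_pad (a point): Point on the brake lever's outer face (turned away from bar and robot), where it is pressed; moves with the lever. 36 mm ahead and 95 mm left of the pivot at rest, at half the blade's height. x out of that face, y along the blade to its ball end, z up. Straight level aluminium blade 10 mm thick, 16 mm tall, y = -66 to +38 mm. At rest the face is 81 mm ahead of the bar axis.
- brake_ball (a point): Centre of the 20 mm ball at the free, left end of the brake lever, 136 mm from the pivot along the bar at rest; moves with the lever.
- brake_lever (a joint): Brake lever angle, rad: 0 at rest (sprung out, parallel to the bar, 54 mm gap behind it), growing as it is pressed towards the bar; firm stop at 0.32, still clear of the bar, where brake_pad has moved about 32 mm towards the bar and 6 mm to the left. Springs back. Pressing at brake_pad takes about 4 N at first, 9 N just before the stop.
- lock_lever (a joint): Short tab lever (60 mm, flat end, no ball) of the castor lock, on the right half of the push bar, clamp 62 mm right of the bar's middle, pointing right ahead of the bar; rad, 0 at rest. Not to be moved.
- filter_can: Loose grey filter canister with a black collar and neck, 96 mm diameter, 93 mm tall, standing on the deck; origin under its centre. Leave alone.
- press_ring: Loose aluminium ring, 110 mm diameter, 22 mm tall, lying on the deck; origin under its centre. Leave alone.
- clamp_screw: Loose T-shaped clamp screw, 100 mm long, 14 mm thick, lying on the deck; origin under the shaft's middle. Leave alone.

How it is judged:
On the way:
1. the fingers hold the brake lever pressed in at its stop (beyond 0.285 of 0.32 rad) for 1.2 s (value of joint brake_lever above 0.285 rad and contact force between the fingers and brake_set above 4 N), for 1.2 s.
At the end, for the whole second after the job is handed in: The brake lever, after being held at its stop, is back out (within 0.03 rad of rest), the lock lever is at rest (within 0.06 rad) and the three loose things are within 15 mm of where they stood (value of joint brake_lever below 0.03 rad and value of joint lock_lever below 0.06 rad and distance of each of filter_can, press_ring, clamp_screw from where it was at the start of the episode below 0.015 m); the robot touches nothing.
It fails at once if the robot pushes on the trolley, its bar or its lock lever (more than 3 N) (contact force between any of the fingers, the arm and trolley above 3 N).
It fails at once if the lock lever is moved more than 0.12 rad (value of joint lock_lever above 0.12 rad).
It fails at once if the brake lever is forced (more than 60 N) (contact force between the fingers and brake_set above 60 N).
It fails at once if the lever is gripped or the hand reaches into the gap between lever and bar (grasp point at blade height within or behind the blade) (x of the grasp point in the frame of brake_pad between -0.06 and 0.001 m and y of the grasp point in the frame of brake_pad between -0.066 and 0.045 m and z of the grasp point in the frame of brake_pad between -0.03 and 0.022 m).
It fails at once if a loose thing on the deck is moved more than 15 mm (distance of any of filter_can, press_ring, clamp_screw from where it was at the start of the episode above 0.015 m).
It also fails if it takes over 48 s, if anything falls off the work surface, if the arm or the gripper's body presses on something with over 40 N, if the wrist force passes 120 N, or if a joint passes its speed limit or range.

ROBOT

A 7-joint arm with a two-finger parallel gripper is mounted at the origin on the work surface. World frame = base frame: x ahead of the robot, y to its left, z up, the work surface at z = 0. Lengths are in m, angles in rad, forces in N, time in s.
With the tool pointing down it reaches from about 0.4 to 0.85 m from the base axis. Payload 6.9 kg.
Tool frame: the origin (TCP) lies midway between the tips of the shut fingers; the grasp point (between the pads) lies behind it (ctrl.pinch_z is the z of the grasp point in the tool frame, in m); z points along the fingers, y is the line along which they close (so a half turn about z gives the same grasp; the last joint's range is limited). The gripper opens to 85 mm and grips with 20 to 120 N. Pads are 22 mm wide; open, the fingers measure 114 mm over their backs; the gripper's body (76 mm by 85 mm) begins 54 mm behind the grasp point. The pads swing forward as they close: fully open they stand 13 mm farther back than shut.
Start: joints at [1.383, 0.507, -0.238, 1.5, 0.126, 1.149, -0.155], TCP at [0.181, -0.598, 0.231] pointing down, gripper open.
Joint ranges: [-3.08, 3.08], [-0.24, 2.05], [-1.43, 1.35], [0, 2.5], [-1.52, 4.66], [0.17, 1.96], [-2.89, 2.89]. Speed limits (rad/s): [2.39, 2.39, 3.14, 3.14, 3.14, 3.14, 3.14].

INTERFACE

Orientations are given as a unit quaternion [w, x, y, z].
In Python, from station import ctrl, get_state, vision, ticket, models gives the robot as it stands. Calls block until the motion is done:
- ctrl.movep(position, orientation): joint-space move of the TCP to a pose.
- ctrl.movel(position, frame=None, max_speed=0.15): straight line of the TCP; frame=None keeps the orientation; max_speed is the mean speed in m/s.
- ctrl.set_joints(angles): joint-space move.
- ctrl.ungrasp() and ctrl.close_gripper(force=None): open the fingers fully, or close them until they stop; force is the grip in N (None keeps the last).
- ctrl.pause(seconds).
- ctrl.ik(position, orientation): joint angles nearest the present ones, or None.
- get_state(): the state.
- vision.grab_frame(name): name is "scene" or "top" or "wrist"; returns (picture, depth): 480x640x3 uint8, blue, green, red; 480x640 float32, m along the optical axis (not along the pixel's ray), 0 where there is no reading.
- vision.camera_info(name): a dict with "mtx" (3x3 intrinsics, pixels), "R" (3x3) and "t" (3): a world point X has camera coordinates R X + t; the wrist camera has in their place "hand_eye" (4x4, takes a point from camera to tool coordinates, whose origin is the TCP and whose axes are the flange's). Camera axes: x right, y down, z forward; pixel columns grow to the right and rows downward; lengths in m; the calibration is good to about 2 mm. The wrist camera is an equidistant fisheye: a pixel r from the principal point sees the ray r / f radians off the axis. A picture is of the moment at which its call begins: read the wrist's pose just before it. camera_info takes no time and is no camera call.
A pose or a line that the arm cannot do raises ctrl.Unreachable and nothing moves.
- ticket.close_job(): hands the job in; it is judged then, once.
Trained networks look in the newest picture that a camera, given by its name, has taken for a name from the list of things; names that differ only in an ending like _2 or _b are one class to them, and where a whole thing is asked for, a point or a joint stands for the part that bears it (a point fixed in the world has none). Each returns a list of dicts, best first, with "p" (0 to 1); they miss things now and then, are a little off and sometimes report something else, mostly with a low value. They report only what shows in the picture. A call takes as long as a camera call.
- models.recognise(camera, target): "point" ([column, row] in pixels, amid what is visible of it).
- models.masks_of(camera, target): "mask" (480x640 bool, what is visible of it) and "point" ([column, row] in pixels, amid what is visible of it).
The state is a dict: "time": time; "qpos": joint angles; "qd": joint speeds; "tau": joint torques, N m; "tcp_pos": TCP position; "eef_rot": TCP orientation; "contact_force": force on the tool from outside, world axes, zero at the start; "wrist_torque": the same for the moment, N m; "width": finger opening in m; "gripper_force": force on a finger pad.
Only numpy, scipy, OpenCV 4.12 (cv2) and the standard library are available. Lean on these libraries where they do the work, as an engineer would, in place of code of your own. Each camera call takes 0.05 s, during which the arm holds its last target. There are 200 camera calls.

## Working session

There is one attempt and no reset: what is moved stays moved. The work goes in short steps, each a Python script; the robot and the scene stay as the last script left them, time stands still between calls to the robot, and variables do not carry over. Pictures are saved under pics/ and viewed, at most 10 in all, crops included, and the job is handed in when it is done.

```bash
ls; mkdir -p pics
python3 - <<'E'
from station import ctrl, get_state, vision, ticket, models
import cv2,numpy as np
s=get_state();print(s['time'],s['tcp_pos'],s['eef_rot'],s['width'],ctrl.pinch_z)
for n in('scene','top'):
    im,d=vision.grab_frame(n);cv2.imwrite(f'pics/{n}.png',im);np.save(f'{n}_d.npy',d);np.save(f'{n}.npy',im)
    c=vision.camera_info(n);print(n,np.round(c['mtx'],1).tolist(),np.round(c['R'],4).tolist(),c['t'])
    for t in('brake_pad','brake_ball','brake_set','lock_lever','filter_can'):
        for r in models.masks_of(n,t)[:2]:
            m=r['mask']&(d>0);v,u=np.nonzero(m);
            if len(u)==0: continue
            z=d[m];P=(np.linalg.inv(c['mtx'])@np.stack([u*z,v*z,z])).T
            W=(P-c['t'])@c['R'];print(t,round(r['p'],2),np.round(r['point']),len(u),np.median(W,0).round(3),np.percentile(W,3,0).round(3),np.percentile(W,97,0).round(3))
E
```

```text
pics
0.0 [ 0.18076363 -0.59776961  0.23041376] [-8.77242535e-04  9.89228622e-01  1.46376023e-01 -1.52035778e-04] 0.08564888251141736 -0.0187
scene [[538.8, 0.0, 328.4], [0.0, 538.8, 246.4], [0.0, 0.0, 1.0]] [[-0.3337, 0.9425, -0.0162], [0.7113, 0.2405, -0.6605], [-0.6186, -0.232, -0.7507]] [ 0.31178052 -0.32484923  1.360533  ]
brake_pad 0.68 [331. 183.] 858 [ 0.526 -0.139  0.195] [ 0.5   -0.204  0.183] [ 0.535 -0.055  0.206]
brake_pad 0.16 [178. 290.] 1414 [ 0.687 -0.398  0.019] [ 0.635 -0.452  0.001] [ 0.736 -0.35   0.023]
brake_ball 0.86 [329. 182.] 1000 [ 0.525 -0.141  0.195] [ 0.491 -0.211  0.175] [ 0.535 -0.056  0.205]
brake_ball 0.15 [223. 362.] 82909 [ 0.801 -0.243 -0.   ] [ 0.467 -0.491 -0.004] [1.054 0.01  0.194]
brake_set 0.83 [295. 165.] 2518 [ 0.509 -0.21   0.197] [ 0.457 -0.289  0.042] [ 0.533 -0.062  0.23 ]
lock_lever 0.69 [223. 159.] 353 [ 0.531 -0.341  0.193] [ 0.511 -0.377  0.181] [ 0.538 -0.315  0.2  ]
lock_lever 0.33 [298. 165.] 2405 [ 0.51  -0.209  0.197] [ 0.461 -0.288  0.067] [ 0.534 -0.061  0.23 ]
filter_can 0.74 [309. 301.] 2984 [ 0.692 -0.124  0.073] [ 0.636 -0.172  0.001] [ 0.717 -0.088  0.093]
top [[593.6, 0.0, 313.9], [0.0, 593.6, 242.8], [0.0, 0.0, 1.0]] [[0.026, -0.9997, -0.0007], [-0.9979, -0.026, -0.0593], [0.0593, 0.0022, -0.9982]] [-0.12473609  0.61763983  1.13552249]
brake_pad 0.65 [331. 296.] 779 [ 0.522 -0.142  0.199] [ 0.5   -0.204  0.192] [ 0.534 -0.056  0.208]
brake_ball 0.8 [339. 294.] 784 [ 0.522 -0.142  0.199] [ 0.498 -0.206  0.191] [ 0.533 -0.056  0.208]
brake_set 0.61 [374. 312.] 2175 [ 0.501 -0.206  0.206] [ 0.446 -0.274  0.19 ] [ 0.531 -0.063  0.233]
lock_lever 0.75 [448. 301.] 200 [ 0.522 -0.331  0.199] [ 0.511 -0.371  0.191] [ 0.536 -0.316  0.204]
lock_lever 0.51 [371. 309.] 2376 [ 0.501 -0.206  0.205] [ 0.444 -0.279 -0.   ] [ 0.531 -0.064  0.233]
filter_can 0.74 [329. 212.] 2077 [ 0.671 -0.133  0.076] [ 0.631 -0.174  0.066] [ 0.714 -0.093  0.095]
```

View pics/top.png

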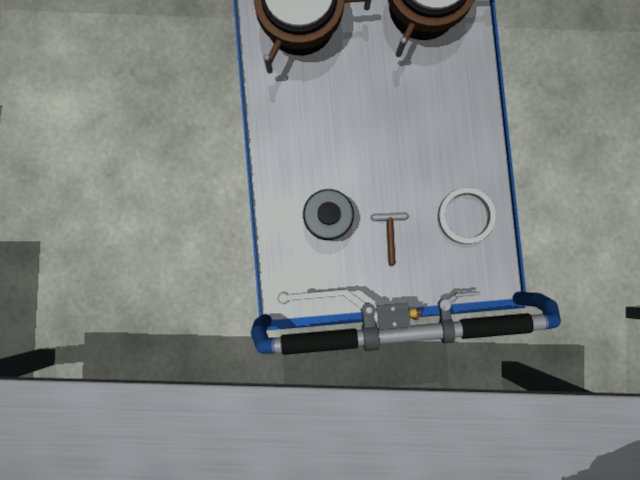

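View pics/scene.png

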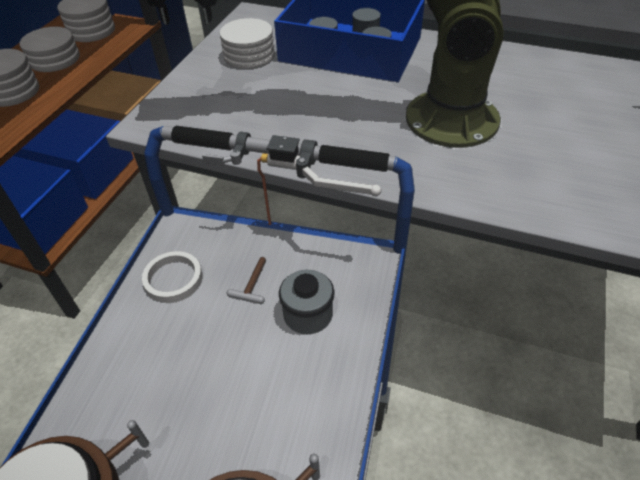

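The top view shows the ball at about (284,297), the straight blade running from there to about (345,294), and the pivot near (370,310). The lock lever is at (460,293) and the loose things are at rows 190–265. The scene view agrees, with the ball at (377,189). Next I'll measure the blade line and the bar.

Run:
```python
from station import ctrl, vision
import cv2,numpy as np
res={}
for n in('scene','top'):
    d=np.load(n+'_d.npy');c=vision.camera_info(n)
    v,u=np.mgrid[:480,:640];P=np.stack([u*d,v*d,d],-1)@np.linalg.inv(c['mtx']).T
    W=(P-c['t'])@c['R'];W[d==0]=9
    im=np.load(n+'.npy').astype(int)
    x,y,z=W[...,0],W[...,1],W[...,2]
    m=(z>.185)&(z<.215)&(x>.505)&(x<.56)&(y>-.165)&(y<-.05)
    Q=W[m];print(n,m.sum(),'zmax',np.percentile(Q[:,2],[5,50,95]).round(4))
    for a in np.arange(-.165,-.04,.012):
        q=Q[(Q[:,1]>=a)&(Q[:,1]<a+.012)]
        if len(q):print('y',a.round(3),len(q),'x',np.percentile(q[:,0],[2,50,98]).round(4),'z',np.percentile(q[:,2],[50,98]).round(4))
    m=(z>.18)&(z<.215)&(x>.40)&(x<.50)&(y>-.48)&(y<-.02)&(im.max(-1)<70)
    Q=W[m]
    for lo,hi in((-.17,-.06),(-.46,-.36)):
        q=Q[(Q[:,1]>lo)&(Q[:,1]<hi)];
        if len(q):print('grip',len(q),np.percentile(q[:,0],[2,50,98]).round(4),q[:,1].mean().round(4),np.percentile(q[:,2],98).round(4),np.polyfit(q[:,1],q[:,0],1).round(4))
print(np.round(vision.camera_info('wrist')['hand_eye'],3).tolist(),np.round(vision.camera_info('wrist')['mtx'],1).tolist())
for psi in(.06+.16,):
  for s in(1,-1):
    a=psi+s*np.pi/2;q=[0,np.cos(a/2),np.sin(a/2),0]
    for p in([.57,-.13,.32],[.57,-.13,.18],[.5,-.13,.18]):
        r=ctrl.ik(p,q);print(s,p,None if r is None else np.round(r,2))
```

```text
scene 593 zmax [0.1858 0.1946 0.1984]
y -0.165 61 x [0.5248 0.534  0.5363] z [0.1951 0.1986]
y -0.153 63 x [0.525  0.5331 0.5362] z [0.1943 0.1986]
y -0.141 60 x [0.5246 0.5315 0.5344] z [0.1944 0.1982]
y -0.129 57 x [0.5235 0.5297 0.5338] z [0.1953 0.1983]
y -0.117 59 x [0.5212 0.5287 0.5316] z [0.195  0.1992]
y -0.105 62 x [0.5189 0.5275 0.5296] z [0.1944 0.1984]
y -0.093 60 x [0.5188 0.5263 0.529 ] z [0.1944 0.1985]
y -0.081 60 x [0.5178 0.5245 0.528 ] z [0.1948 0.1981]
y -0.069 68 x [0.5159 0.5246 0.5295] z [0.1959 0.1999]
y -0.057 43 x [0.513  0.5233 0.5305] z [0.1941 0.1986]
grip 1070 [0.4417 0.4597 0.4703] -0.1143 0.2066 [-0.1107  0.4459]
grip 720 [0.4759 0.4922 0.4997] -0.4044 0.2065 [-0.0648  0.4646]
top 485 zmax [0.1935 0.198  0.2015]
y -0.165 53 x [0.5244 0.5308 0.5358] z [0.1978 0.2021]
y -0.153 42 x [0.5255 0.5298 0.5339] z [0.1976 0.2014]
y -0.141 52 x [0.5236 0.5286 0.5336] z [0.1978 0.202 ]
y -0.129 43 x [0.5216 0.5268 0.5317] z [0.1982 0.2013]
y -0.117 43 x [0.5214 0.5263 0.53  ] z [0.1985 0.2021]
y -0.105 52 x [0.5194 0.5245 0.5294] z [0.1985 0.2016]
y -0.093 42 x [
[... 201 characters left out ...]
21]
grip 1336 [0.4319 0.4507 0.4678] -0.1153 0.2091 [-0.1128  0.4374]
grip 1167 [0.4654 0.4836 0.4988] -0.4087 0.209 [-0.0933  0.445 ]
[[-0.0, -0.953, -0.304, 0.077], [1.0, -0.0, 0.0, -0.0], [-0.0, -0.304, 0.953, -0.142], [0.0, 0.0, 0.0, 1.0]] [[371.6, 0.0, 322.2], [0.0, 371.6, 237.6], [0.0, 0.0, 1.0]]
1 [0.57, -0.13, 0.32] [ 0.74  0.5  -0.93  1.45  0.4   1.4   0.01]
1 [0.57, -0.13, 0.18] [ 0.68  0.58 -0.81  1.68  0.47  1.08 -0.06]
1 [0.5, -0.13, 0.18] [ 0.74  0.47 -0.79  1.85  0.4   0.98 -0.  ]
-1 [0.57, -0.13, 0.32] [ 0.26  0.38 -0.12  1.45  0.05  1.31 -2.79]
-1 [0.57, -0.13, 0.18] [ 0.18  0.48 -0.    1.69  0.    0.97 -2.74]
-1 [0.5, -0.13, 0.18] [ 0.24  0.39 -0.04  1.86  0.02  0.89 -2.74]
```

```bash
cat > h.py <<'E'
import numpy as np
from station import ctrl, get_state, vision, ticket, models
yaw=.112; ex=np.array([np.cos(yaw),np.sin(yaw),0]); ey=np.array([-np.sin(yaw),np.cos(yaw),0])
pad=np.array([.529,-.104,.190])
a=yaw+.16+np.pi/2; Q=[0,np.cos(a/2),np.sin(a/2),0]
def at(fx,fy=0,z=.173): p=pad+fx*ex+fy*ey; p[2]=z; return p
def st(tag):
    s=get_state();r=np.array(s['tcp_pos'])-pad;F=np.array(s['contact_force'])
    print(tag,'t%.2f'%s['time'],'rel',np.round([r@ex,r@ey,r[2]],4),'F',F.round(1),'w%.4f'%s['width']);return F
E
python3 - <<'E'
from h import *
import cv2
ctrl.close_gripper(20)
p=get_state()['tcp_pos'];ctrl.movel([p[0],p[1],.36],max_speed=.2)
ctrl.movep(at(.06,z=.34),Q);st('above')
ctrl.movel(at(.05),max_speed=.15);st('down')
im,d=vision.grab_frame('scene');cv2.imwrite('pics/s2.png',cv2.resize(im[60:300,200:520],None,fx=2,fy=2))
E
```

```text
above t4.46 rel [ 0.0597 -0.0016  0.1498] F [-0.2 -0.3  0.1] w0.0001
down t5.72 rel [ 0.0506  0.0001 -0.0162] F [-0.1  0.5 -0.3] w-0.0000
```

View pics/s2.png

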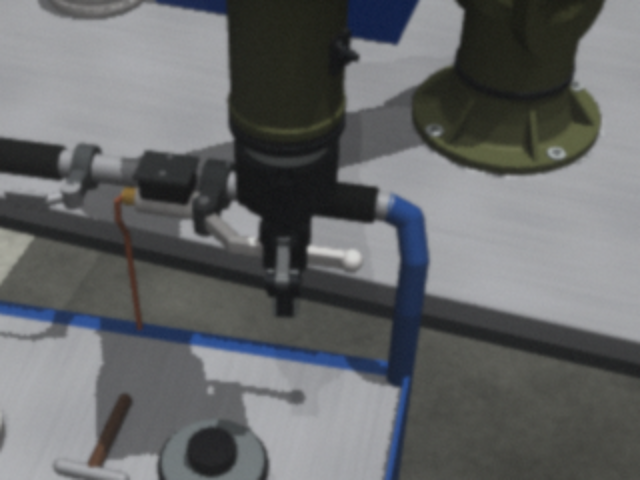

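The view shows the shut fingers in front of the blade's outer face, midway along it at about (285,280) in the crop and clear of the bar. Now I'll press in force-watched steps.

Run:
```python
from h import *
F0=st('base'); fx=.05; t0=get_state()['time']
while fx>-.026:
    fx-=.004 if fx>-.008 else .0012
    s=max(0,.016-fx); ctrl.movel(at(fx,.006*min(1,s/.032)),max_speed=.04)
    f=(st('%.4f'%fx)-F0)@ex
    if f>15 or get_state()['time']-t0>18: break
print('stop f',f)
```

```text
base t5.78 rel [ 0.0506  0.0001 -0.0161] F [-0.  -0.4 -0.1] w0.0002
0.0460 t6.03 rel [ 0.0458 -0.0001 -0.0166] F [ 0.1 -0.3  0.4] w-0.0001
0.0420 t6.28 rel [ 0.0417 -0.0001 -0.0169] F [ 0.   0.2 -0.1] w0.0001
0.0380 t6.53 rel [ 0.0378 -0.0001 -0.017 ] F [-1.1  0.4  0.3] w-0.0004
0.0340 t6.78 rel [ 0.0338 -0.     -0.017 ] F [ 0.2  0.2 -0.2] w0.0002
0.0300 t7.03 rel [ 0.0298 -0.0001 -0.017 ] F [-0.6 -0.6 -0.1] w0.0000
0.0260 t7.28 rel [ 0.0258 -0.0001 -0.017 ] F [ 0.2  0.3 -0.2] w-0.0001
0.0220 t7.53 rel [ 0.0217 -0.0001 -0.017 ] F [ 0.4 -0.9 -0.5] w0.0001
0.0180 t7.78 rel [ 0.0178 -0.0001 -0.017 ] F [-0.6 -0.4  0.6] w0.0003
0.0140 t8.03 rel [ 0.0144  0.0003 -0.0168] F [ 2.4  0.9 -0.9] w-0.0000
0.0100 t8.28 rel [ 0.0106  0.0016 -0.0168] F [ 4.4  1.9 -1.8] w-0.0000
0.0060 t8.53 rel [ 0.0069  0.0028 -0.0168] F [ 4.9  2.6 -2.4] w0.0001
0.0020 t8.78 rel [ 0.0031  0.0038 -0.0168] F [ 5.5  4.  -3.2] w0.0001
-0.0020 t9.03 rel [-0.0007  0.0046 -0.0168] F [ 6.7  4.2 -3.4] w0.0003
-0.0060 t9.28 rel [-0.0044  0.0054 -0.0167] F [ 7.6  5.2 -5.2] w-0.0000
-0.0100 t9.53 rel [-0.0082  0.0062 -0.0167] F [ 7.8  4.  -5.3] w0.0002
-0.0112 t9.78 rel [-0.0092  0.0064 -0.0167] F [ 8.7  3.8 -5.4] w0.0001
-0.0124 t10.03 rel [-0.0104  0.0066 -0.0167] F [ 9.3  3.4 -5.2] w-0.0005
-0.0136 t10.28 rel [-0.0115  0.0067 -0.0167] F [ 8.7  3.9 -5.8] w-0.0003
-0.0148 t10.53 rel [-0.0127  0.0069 -0.0167] F [ 7.9  4.  -4.9] w0.0002
-0.0160 t10.78 rel [-0.0138  0.007  -0.0166] F [ 8.4  3.3 -5.8] w-0.0003
-0.0172 t11.03 rel [-0.0149  0.0071 -0.0166] F [ 9.3  4.  -6.4] w-0.0002
-0.0184 t11.28 rel [-0.0159  0.0072 -0.0166] F [ 8.7  3.6 -5.8] w0.0001
-0.0196 t11.53 rel [-0.0161  0.0072 -0.0165] F [13.3  4.3 -9. ] w0.0004
-0.0208 t11.78 rel [-0.0162  0.0072 -0.0164] F [ 16.1   4.3 -11.5] w0.0003
stop f 16.56909255751307
```

The lever came up firm after about 32 mm, as the description says. Next I'll hold it there and release.

Run:
```python
from h import *
import cv2
for i in range(4): ctrl.pause(.6); st('hold')
ctrl.movel(at(.016,.0),max_speed=.04);st('out')
ctrl.movel(at(.055),max_speed=.08);st('clear')
ctrl.movel(at(.06,z=.34),max_speed=.15);st('up')
p=get_state()['tcp_pos']
ctrl.movel([p[0]+.08,p[1]+.0,.36],max_speed=.15);st('away')
im,d=vision.grab_frame('top');cv2.imwrite('pics/t2.png',im)
```

```text
hold t12.38 rel [-0.0162  0.0073 -0.0164] F [ 15.8   5.8 -12. ] w-0.0003
hold t12.97 rel [-0.0162  0.0072 -0.0164] F [ 16.9   4.9 -10.5] w0.0001
hold t13.57 rel [-0.0162  0.0072 -0.0164] F [ 15.9   5.2 -12.1] w-0.0001
hold t14.18 rel [-0.0162  0.0072 -0.0164] F [ 16.7   5.2 -11.3] w-0.0001
out t15.26 rel [ 0.0152 -0.0002 -0.0172] F [ 1.2 -0.8  0.9] w0.0002
clear t15.90 rel [ 0.0546  0.0002 -0.0172] F [ 0.2 -0.2 -0.3] w0.0005
up t17.17 rel [ 5.960e-02 -1.000e-04  1.492e-01] F [-0.3 -0.  -0.5] w-0.0000
away t17.87 rel [ 0.1387 -0.0088  0.1693] F [-0.3  0.3  0.7] w-0.0000
```

View pics/t2.png

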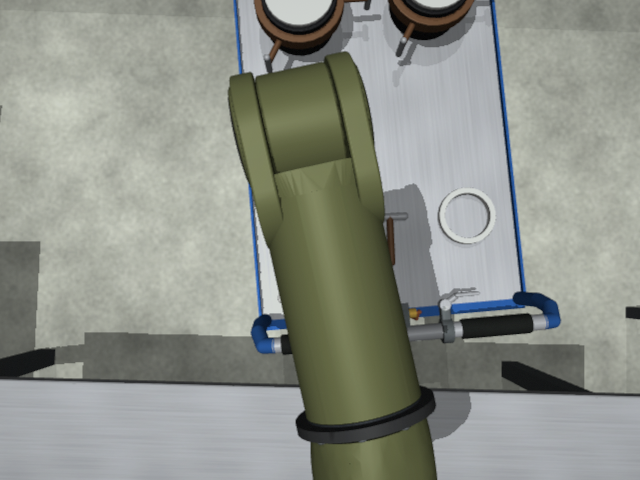

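The arm hides the lever in this view. The ring (467,216), the clamp screw and the lock lever haven't moved. I'll check the lever from the scene camera, comparing it with the first picture, and then hand in.

Run:
```python
from h import *
import cv2
im,d=vision.grab_frame('scene');cv2.imwrite('pics/s3.png',cv2.resize(im[100:340,130:450],None,fx=2,fy=2))
a=np.load('scene.npy')[165:205,315:395].astype(int);b=im[165:205,315:395].astype(int)
print('bright px',(a.min(-1)>150).sum(),(b.min(-1)>150).sum(),((a.min(-1)>150)&(b.min(-1)>150)).sum())
```

```text
bright px 1539 1049 1030
```

View pics/s3.png

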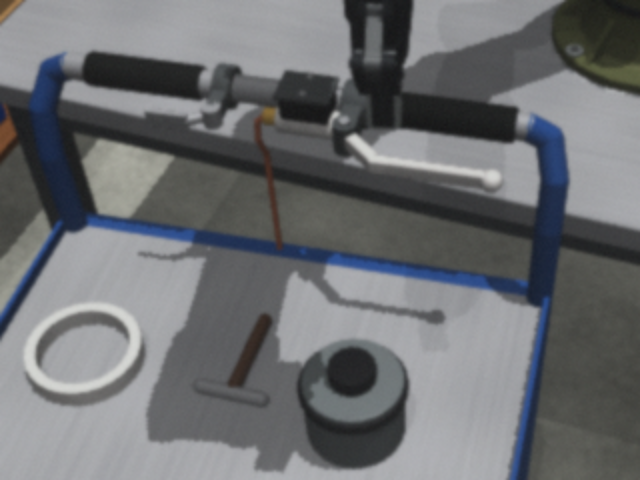

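The ball is at crop (491,179), which is (376,189) in the full image. It started at (377,189), so the lever is fully out. The goods are untouched and the hand is clear.

```bash
python3 -c "
from station import ticket
print(ticket.close_job())"
```

```text
the job is handed in; nothing more can be done
None
```

The brake lever was pressed to its firm stop (about 32 mm of travel), held there for about 2.4 s at roughly 20 N, and sprang fully back out; the hand is clear, nothing else was disturbed, and the job is handed in (no verdict was returned).

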